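# Swing the filing board against its set screw and clamp it

### The arm

A 6-joint arm with a two-finger parallel gripper is mounted at the origin on the work surface. World frame = base frame: x ahead of the robot, y to its left, z up, the work surface at z = 0. Lengths are in mm, angles in rad, forces in N, time in s.
With the tool pointing down it reaches from about 350 to 775 mm from the base axis. Payload 5.5 kg.
Tool frame: the origin (TCP) lies at the very end of the fingers, on their centre line; the grasp point (between the pads) lies 19 mm behind it; y points along the fingers, x is the direction in which the jaws open and shut, and the axes are right-handed (so a half turn about y gives the same grasp; the last joint's range is limited). The gripper opens to 85 mm and grips with 20 to 120 N. Pads are 22 mm wide; open, the fingers measure 114 mm over their backs; the gripper's body (76 mm by 85 mm) begins 54 mm behind the grasp point. The pads swing forward as they close: fully open they stand 13 mm farther back than shut.
Start: joints at [-1.336, 0.313, 0.046, 1.304, 0, 1.431], TCP at [210.498, -535.128, 231.323] pointing down, gripper open.
Joint ranges: [-2.76, 2.76], [-0.86, 1.69], [-1.03, 1.26], [-2.2, 2.34], [-1.47, 1.5], [-3.14, 3.14]. Speed limits (rad/s): [2.57, 2.57, 3.14, 3.14, 3.14, 3.14].

### API

Orientations are given as a rotation vector (axis times angle).
In Python, from station import status, vision, robot gives the robot as it stands.
- The arm moves only by the tool play_rows, never from a script. Its arguments are lists of equal length, an entry for each row: "delta_pos": the shift along the tool's x, y, z in m, a list of three; "rot": the turn, a rotation vector about the tool's x, y, z in degrees, a list of three; "gripper": the opening, from -1 (shut) to 1 (fully open). A call has 1 to 10 rows; each row shifts and turns the pose as measured when the row begins, along the tool's axes as they then stand; what a row does not reach is not made up. A row lasts 1/12 s, in which the tool goes at most 41.7 mm and 7.16 degrees, less where a joint would pass 70% of its speed; a pose out of reach is approached as far as the arm can. A call with a gripper value outside its range is refused whole. The fingers move at their own pace and stop on an object; the grip force is fixed at half the most. Time passes only in rows, so rows that do not move let the fingers close. It gives the time, the measured TCP pose, the force and the opening at its end, in the units of the state.
- status.get_obs(): the state, without advancing time (a new reading comes with each control period).
- vision.read_camera(name): name is "side" or "top"; returns a dict with "image" (384x512x3 uint8, blue, green, red), "mtx" (3x3 intrinsics, pixels), "view" (4x4, takes a point from world to camera coordinates). Camera axes: x right, y down, z forward; pixel columns grow to the right and rows downward; lengths in mm; the calibration is good to about 2 mm. A picture is of the moment at which its call begins. There is no depth.
- robot.close_job(): hands the job in, once; it reports no verdict.
Trained networks look in a picture, given as the dict that the camera call returned (one of the last four; its "shot" number tells which), for a name from the list of things; names that differ only in an ending like _2 or _b are one class to them, and where a whole thing is asked for, a point or a joint stands for the part that bears it (a point fixed in the world has none). Each returns a list of dicts, best first, with "conf" (0 to 1); they miss things now and then, are a little off and sometimes report something else, mostly with a low value. They report only what shows in the picture. A call takes as long as a camera call. They do not tell look-alikes from the thing itself.
- vision.cut_out(picture, thing): "mask" (384x512 bool, what is visible of it).
- vision.mark_of(picture, thing): "position" ([x, y, z] in mm, in the coordinates of the camera as it stood for that picture, good to about 4 mm: a listed point, or the origin of a listed thing).
The state is a dict: "t": time; "q": joint angles; "qd": joint speeds; "joint_efforts": joint torques, N m; "tool_pos": TCP position; "tool_rot": TCP orientation; "force": force on the tool from outside, world axes, zero at the start; "torque": the same for the moment, N m; "gripper_width": finger opening in mm.
Only numpy, scipy, OpenCV 4.12 (cv2) and the standard library are available. Lean on these libraries where they do the work, as an engineer would, in place of code of your own. Each camera call takes 0.05 s, during which the arm holds its last target.

### The job

Push the notched wooden board of the filing jig near its free corner so that it pivots about its bolt until its far edge bears on the tip of the brass set screw, feeling for the screw, and press it there steadily for half a second or more, firmly but gently (about 10 N, never over 20 N). Then let go of the board and press the red-handled hold-down lever down, to about 8 N, until its pad grips the top of the board. Leave the board clamped there, still bearing on the screw, and do not disturb the other things on the jig and the bench.

Things in the scene. Friction and masses are not known exactly. Their poses are not given: they have to be found in the camera images.
- bed: the jig's aluminium bed plate, fixed to the bench, 250 (x) x 270 (y) x 12 mm thick. Origin: centre of its underside, z up. In its frame: pivot bolt (11 mm) with a brass nut up to z 55 at x 45, y 75; the lever's bearing, two posts up to z 50, at x 115, y 15; grey stop block, 22 x 40 mm, top at z 46, at x 113, y -45
- pivot (a point): the axis of the board's pivot bolt at the top face of the bed, 12 mm above the bench. The board has a 13 mm hole on the 11 mm bolt (about 1 mm of play); a washer above keeps it on. Axes of the bed
- board: notched wooden filing board, 175 x 70 x 20 mm, 0.2 to 0.4 kg, on the bolt, flat on the bed, slides with a few N. Origin: pivot hole's centre, underside; x runs to the free notched end (x 150 mm; other end -25). Side y -35 faces the robot: push it; side +35 meets the screw. Starts 0.45 to 0.95 rad short of square; turns counter-clockwise from above until its x is about along the bed's -y
- corner (a point): the board's free corner on the side to be pushed, half-way up (10 mm above the board's underside): board x 150, y -35. Axes of the board
- stop: the stop block with the brass set screw (12 mm thick, axis at z 24, bed y -45, 120 mm from the pivot). Origin and axes are the bed's, not the block's centre. The screw's tip points to the bed's -x and is rigid. How far it is screwed in differs each time and is not measured: tip at bed x 70 to 90 mm, so the board stops within 0.10 rad of square, either way: feel for it
- lever (a joint): hold-down lever: steel bar with red handle, 116 mm from hinge to end, hinged about the bed's y axis, pointing to the bed's -x. 0: raised 0.80 rad above level; grows as it is pressed down; starts at 0 to 0.15. At 0.80 it is level and its rubber pad, 55 mm from the hinge, meets the board's top. Stiff: stays where left, takes about 3 N at the handle; press to about 8 N to grip
- lever_hinge (a point): the lever's hinge axis, at mid-width, 44 mm above the bench. Axes of the bed
- lever_grip (a point): centre of the lever's red handle (38 mm long, 16 mm wide, 14 mm thick), 99 mm from the hinge
- ring: loose brass ring, 28 mm across, 8 mm high, on the near left of the bed; leave alone. Origin at its underside
- blank: loose copper blank, 28 x 28 x 6 mm, on the far right of the bed; leave alone. Origin at its underside
- file: hand file with a wooden handle, 300 mm long, lying left of the jig; leave alone
- tape: blue ring-shaped roll, 60 mm across, 22 mm high, right of the jig; leave alone
- bottle: blue metal bottle, 72 mm across, 220 mm tall, far right of the jig; leave alone
Not all that is in view belongs to the job. What is shaped like the board but turquoise is not meant.

How it is judged (in metres and radians):
On the way, in this order (a step that is already met when the one before it is completed fails the run):
1. the hand, near the board's free corner, presses the board against the set screw (contact force between board and stop above 4 N and contact force between the fingers and board above 1 N and horizontal distance between the grasp point and corner below 0.08 m), for 0.3 s.
2. the lever is down and grips the board, which still bears on the set screw (value of joint lever above 0.76 rad and contact force between lever and board above 1 N and angle between the x axis of board and the y axis of bed, either way round below 0.11 rad and contact force between board and stop above 0.1 N), for 0.2 s.
At the end, for the whole second after the job is handed in: the board lies flat on its bolt and still bears on the set screw (over 0.1 N), within 6 degrees of square to the bed (that covers every setting of the screw), at rest, with the lever down (past 0.76 rad) and its pad gripping the board with over 1 N (all of step 2 and linear speed of board below 0.01 m/s and horizontal distance between board and pivot below 0.004 m and angle between board's own z axis and vertical below 0.05 rad); the robot touches nothing.
It fails at once if the board is pressed on the set screw with more than 20 N (contact force between board and stop above 20 N).
It fails at once if the hand presses the board with more than 25 N (contact force between the fingers and board above 25 N).
It fails at once if the hand presses the lever with more than 40 N (contact force between the fingers and lever above 40 N).
It fails at once if another thing on the jig or bench is moved over 15 mm (distance of any of ring, blank, file, tape, bottle from where it was at the start of the episode above 0.015 m).
It also fails if it takes over 72 s, if anything falls off the work surface, if the arm or the gripper's body presses on something with over 40 N, if the wrist force passes 120 N, or if a joint passes its speed limit or range.

## Working session

There is one attempt and no reset: what is moved stays moved. The work goes in short steps, Python scripts to look and compute and a tool call to move; the robot and the scene stay as the last step left them, time stands still between calls to the robot, and variables do not carry over. Pictures are saved under pics/ and viewed, and the job is handed in when it is done.

Besides the shell and the picture viewer there is one more tool, called as name(argument=value, ...) on one line, values as JSON. play_rows: Moves the arm, as the interface text tells. Its arguments: {"type":"object","properties":{"delta_pos":{"type":"array"},"rot":{"type":"array"},"gripper":{"type":"array"}},"required":["delta_pos","rot","gripper"]}

```bash
ls; mkdir -p pics; cat > h.py <<'E'
import numpy as np, cv2
from station import status, vision, robot
def towld(p,pt):
    V=np.array(p["view"]); return (np.linalg.inv(V)@np.append(pt,1))[:3]
def proj(p,w):
    V=np.array(p["view"]); c=V@np.append(w,1); k=np.array(p["mtx"])@c[:3]; return k[:2]/k[2]
def ray(p,u,v,z):
    V=np.array(p["view"]); R=V[:3,:3]; C=-R.T@V[:3,3]; d=R.T@np.linalg.inv(np.array(p["mtx"]))@np.array([u,v,1.]); return C+d*(z-C[2])/d[2]
E
python3 - <<'E'
from h import *
print(status.get_obs())
for n in ("side","top"):
    p=vision.read_camera(n); cv2.imwrite(f"pics/{n}0.png",p["image"])
    for t in ["bed","pivot","board","corner","stop","lever","lever_hinge","lever_grip","ring","blank","file","tape","bottle"]:
        try:
            print(n,t,[(round(r["conf"],2),towld(p,r["position"]).round(0).tolist()) for r in vision.mark_of(p,t)])
        except Exception as e: print(n,t,e)
E
```

```text
pics
{'t': 0.0, 'q': array([-1.33559222e+00,  3.13984232e-01,  4.49770946e-02,  1.30359629e+00,
        1.58942062e-05,  1.43122312e+00]), 'qd': array([ 0.00018343,  0.00046001,  0.00045772,  0.00054117, -0.00123392,
        0.00108454]), 'joint_efforts': array([ 1.42510624e-03, -4.80627751e+01,  2.98532206e+01,  1.93015917e-02,
       -1.44095594e-05,  9.19605512e-07]), 'tool_pos': array([ 210.37748221, -534.58442163,  230.41729796]), 'tool_rot': array([-1.36225391,  0.92977643, -0.92758794]), 'force': array([-0.28995231, -0.8037353 , -0.70626118]), 'torque': array([-0.01672095,  0.02129332, -0.00400963]), 'gripper_width': 85.19815490801456}
side bed [(0.8, [620.0, 56.0, -0.0])]
side pivot [(0.73, [660.0, 140.0, 10.0])]
side board [(0.83, [571.0, 491.0, -2.0]), (0.79, [439.0, 265.0, -0.0]), (0.65, [652.0, 130.0, 6.0]), (0.6, [621.0, 53.0, -1.0]), (0.56, [296.0, 431.0, -4.0])]
side corner [(0.94, [534.0, 38.0, 23.0]), (0.82, [415.0, 507.0, 8.0]), (0.62, [301.0, 332.0, 3.0]), (0.62, [332.0, -53.0, 5.0])]
side stop []
side lever it knows: bed, blank, board, bottle, corner, file, lever_
[... 517 characters left out ...]
, (0.82, [564.0, 489.0, -2.0]), (0.81, [656.0, 133.0, 11.0]), (0.66, [437.0, 263.0, -4.0])]
top corner [(0.82, [534.0, 38.0, 23.0]), (0.78, [333.0, -63.0, 13.0]), (0.75, [308.0, 580.0, 12.0]), (0.66, [301.0, 331.0, 10.0]), (0.58, [411.0, 502.0, 11.0])]
top stop []
top lever it knows: bed, blank, board, bottle, corner, file, lever_grip, lever_hinge, pivot, ring, stop, tape
top lever_hinge [(0.93, [734.0, 84.0, 49.0])]
top lever_grip [(0.57, [661.0, 72.0, 110.0])]
top ring [(0.53, [519.0, 137.0, 10.0])]
top blank [(0.64, [690.0, -55.0, 12.0])]
top file [(0.75, [644.0, 330.0, -1.0]), (0.24, [653.0, 129.0, 11.0])]
top tape [(0.61, [426.0, -333.0, 0.0])]
top bottle [(0.71, [661.0, -390.0, -0.0])]
```

View pics/side0.png

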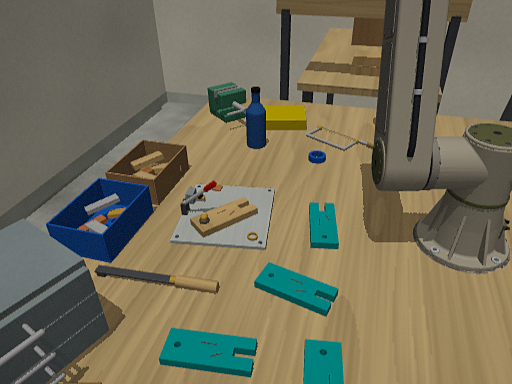

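View pics/top0.png

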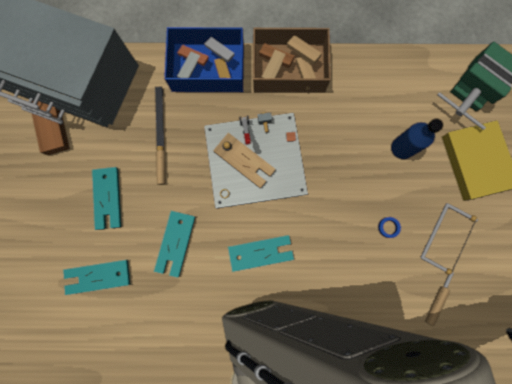

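The board sits on the grey bed. In the top view its bolt is at (228,145) and its free end near (268,175). The turquoise look-alikes are at (106,198), (176,243), (97,277) and (262,253). The wooden one on the bolt is the one I want, so I'll check it in a close crop and fit the geometry.

```bash
cat > fit.py <<'E'
from h import *
p=vision.read_camera("top")
m=vision.cut_out(p,"bed")[0]["mask"].astype(np.uint8)
cs=max(cv2.findContours(m,0,2)[0],key=cv2.contourArea)
r=cv2.minAreaRect(cs); b=cv2.boxPoints(r)
W=np.array([ray(p,u,v,12) for u,v in b])[:,:2]
print("bed corners",W.round(0).tolist(),"c",W.mean(0).round(1),[np.linalg.norm(W[i]-W[i-1]).round(0) for i in range(4)])
e=[W[i]-W[i-1] for i in range(4)]
print([np.degrees(np.arctan2(x[1],x[0])).round(1) for x in e])
for q in vision.cut_out(p,"board"):
    mm=q["mask"].astype(np.uint8); cs=max(cv2.findContours(mm,0,2)[0],key=cv2.contourArea)
    B=np.array([ray(p,u,v,32) for u,v in cv2.boxPoints(cv2.minAreaRect(cs))])[:,:2]
    print(q["conf"],B.round(0).tolist())
im=p["image"][100:220,195:315]; cv2.imwrite("pics/topcrop.png",cv2.resize(im,None,fx=5,fy=5,interpolation=2))
s=vision.read_camera("side"); im=s["image"][170:255,165:280]; cv2.imwrite("pics/sidecrop.png",cv2.resize(im,None,fx=6,fy=6,interpolation=2))
E
python3 fit.py
```

```text
bed corners [[735.0, 205.0], [779.0, -66.0], [518.0, -101.0], [477.0, 160.0]] c [627.2  49.5] [np.float64(262.0), np.float64(274.0), np.float64(263.0), np.float64(264.0)]
[np.float64(9.9), np.float64(-80.7), np.float64(-172.3), np.float64(98.9)]
0.94 [[638.0, 175.0], [701.0, 130.0], [592.0, -12.0], [531.0, 33.0]]
0.85 [[370.0, 124.0], [404.0, -46.0], [335.0, -59.0], [303.0, 110.0]]
0.82 [[300.0, 327.0], [473.0, 289.0], [453.0, 214.0], [282.0, 255.0]]
0.75 [[305.0, 579.0], [334.0, 399.0], [266.0, 384.0], [237.0, 563.0]]
0.72 [[453.0, -296.0], [454.0, -358.0], [398.0, -355.0], [398.0, -294.0]]
0.63 [[589.0, 517.0], [593.0, 440.0], [418.0, 421.0], [414.0, 496.0]]
```

View pics/topcrop.png

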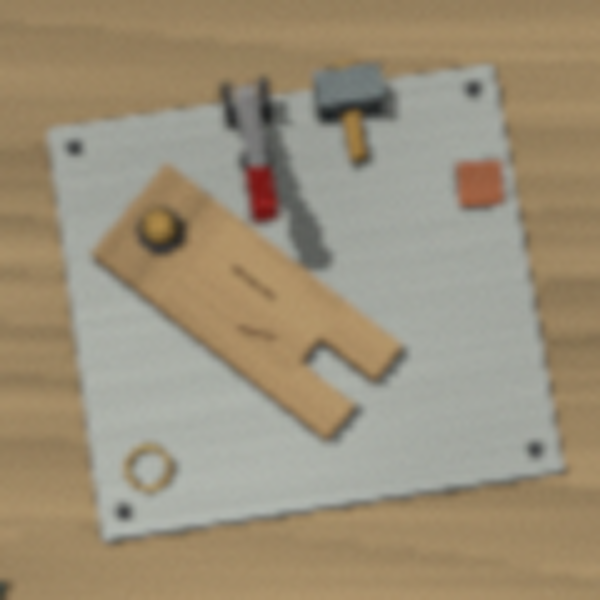

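View pics/sidecrop.png

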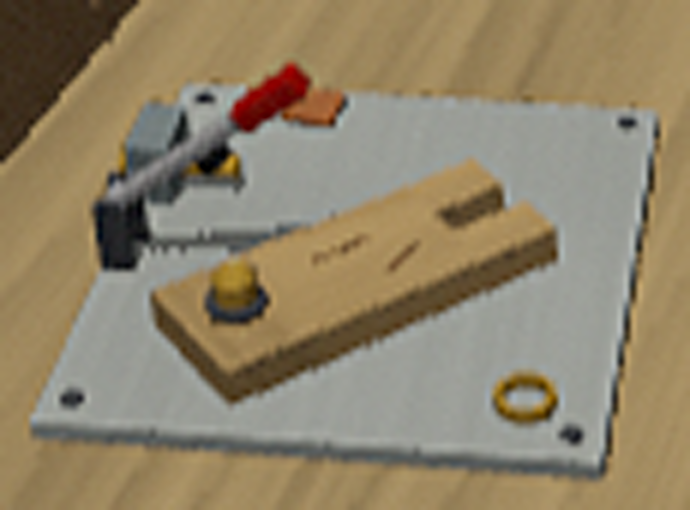

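```bash
cat > geo.py <<'E'
from h import *
from scipy.optimize import least_squares
from scipy.spatial.transform import Rotation as Ro
p=vision.read_camera("top")
px=np.array([[48,132],[495,66],[562,468],[105,540]])/5+[195,100]
W=np.array([ray(p,u,v,12)[:2] for u,v in px]); M=np.array([[125,135],[125,-135],[-125,-135],[-125,135]])
f=lambda q:((M@np.array([[np.cos(q[2]),np.sin(q[2])],[-np.sin(q[2]),np.cos(q[2])]])+q[:2])-W).ravel()
s=least_squares(f,[621,53,.15]); print(s.x.round(3),f(s.x).round(1))
q=s.x
b2w=lambda x,y:(np.array([[np.cos(q[2]),-np.sin(q[2])],[np.sin(q[2]),np.cos(q[2])]])@[x,y]+q[:2]).round(1)
for n,c in dict(pivot=(45,75),hinge=(115,15),gripend=(16,15),cornerEnd=(10,-75)).items(): print(n,b2w(*c))
P=b2w(45,75)
for n,c,z in [("freecornerpush",(332,440),32),("freecornerfar",(405,350),32),("nut",(158,224),55),("bcL",(95,258),32),("bcT",(168,165),32),("ring",(150,468),20)]:
    u,v=np.array(c)/5+[195,100]; w=ray(p,u,v,z)[:2]; print(n,w.round(1), "rel pivot",(w-P).round(1))
o=status.get_obs(); print(Ro.from_rotvec(o["tool_rot"]).as_matrix().round(3))
E
python3 geo.py
```

```text
[6.20838e+02 4.88030e+01 1.59000e-01] [ 2.   0.8  2.   0.5 -2.3 -2.5 -1.7  1.2]
pivot [653.4 130. ]
hinge [732.   81.8]
gripend [634.3  66.1]
cornerEnd [642.6 -23.7]
freecornerpush [533.6  31.3] rel pivot [-119.8  -98.7]
freecornerfar [586.  -10.3] rel pivot [ -67.4 -140.3]
nut [653.2 130.5] rel pivot [-0.2  0.5]
bcL [639.  168.6] rel pivot [-14.4  38.6]
bcT [694.9 127.5] rel pivot [41.5 -2.5]
ring [518.5 135.5] rel pivot [-134.9    5.5]
[[ 0.366  0.     0.931]
 [-0.931 -0.     0.366]
 [ 0.    -1.    -0.   ]]
```

play_rows(delta_pos=[[0,0,0],[0,0,0],[-0.032,0,0.023],[-0.032,0,0.023],[-0.032,0,0.023],[-0.032,0,0.023],[-0.032,0,0.023],[-0.032,0,0.023],[-0.032,0,0.023],[-0.032,0,0.023]], rot=[[0,6.5,0],[0,6.5,0],[0,0,0],[0,0,0],[0,0,0],[0,0,0],[0,0,0],[0,0,0],[0,0,0],[0,0,0]], gripper=[-1,-1,-1,-1,-1,-1,-1,-1,-1,-1])

```text
t: 2.38
tool_pos: [360.3, -254.6, 228.7]
tool_rot: [-1.266, 1.117, -1.123]
force: [0.8, -0.8, 0.6]
gripper_width: -0.2
```

```bash
cat > td.py <<'E'
import sys; from h import *; from scipy.spatial.transform import Rotation as Ro
o=status.get_obs(); R=Ro.from_rotvec(o["tool_rot"]).as_matrix()
print(o["t"],o["tool_pos"].round(1),"F",o["force"].round(1),"zhead",np.degrees(np.arctan2(R[1,2],R[0,2])).round(2),"ydir",R[:,1].round(3),"q",o["q"].round(2))
if len(sys.argv)>3:
    t=np.array([float(a) for a in sys.argv[1:4]]); print("tool delta",(R.T@(t-o["tool_pos"])).round(1))
E
python3 td.py 512 69 150
```

```text
2.3833 [ 360.3 -254.6  228.7] F [ 0.8 -0.8  0.6] zhead 6.92 ydir [ 0.001 -0.004 -1.   ] q [-0.8   0.05 -0.28  1.23 -0.    2.22]
tool delta [-303.4   77.4  189.5]
```

play_rows(delta_pos=[[-0.033,0.008,0.021],[-0.033,0.008,0.021],[-0.033,0.008,0.021],[-0.033,0.008,0.021],[-0.033,0.008,0.021],[-0.033,0.008,0.021],[-0.033,0.008,0.021],[-0.033,0.008,0.021],[-0.033,0.008,0.021],[0,0,0]], rot=[[0,-2.2,0],[0,0,0],[0,0,0],[0,0,0],[0,0,0],[0,0,0],[0,0,0],[0,0,0],[0,0,0],[0,0,0]], gripper=[-1,-1,-1,-1,-1,-1,-1,-1,-1,-1])

```text
t: 3.22
tool_pos: [509.0, 88.2, 156.0]
tool_rot: [-1.28, 1.071, -1.099]
force: [1.3, -0.2, 0.0]
gripper_width: 0.2
```

```bash
python3 td.py 512 69 18
```

```text
3.2167 [509.   88.2 156. ] F [ 1.3 -0.2  0. ] zhead 9.55 ydir [ 0.015 -0.008 -1.   ] q [ 0.02  0.23 -0.26  1.07 -0.01  3.  ]
tool delta [ 18.  138.2  -2. ]
```

play_rows(delta_pos=[[0.009,0.03,0],[0.009,0.03,0],[0,0.03,0],[0,0.03,0],[0,0.01,0],[0,0,0]], rot=[[0,0,0.5],[0,0,0.3],[0,0,0],[0,0,0],[0,0,0],[0,0,0]], gripper=[-1,-1,-1,-1,-1,-1])

```text
t: 3.72
tool_pos: [517.9, 74.7, 23.4]
tool_rot: [-1.27, 1.065, -1.084]
force: [0.0, -0.4, 0.7]
gripper_width: -0.2
```

```bash
python3 td.py 512 69 18; python3 - <<'E'
from h import *
p=vision.read_camera("side"); im=p["image"][120:260,165:345]; cv2.imwrite("pics/s2.png",cv2.resize(im,None,fx=4,fy=4,interpolation=2))
p=vision.read_camera("top"); im=p["image"][100:240,185:335]; cv2.imwrite("pics/t2.png",cv2.resize(im,None,fx=4,fy=4,interpolation=2))
E
```

```text
3.7167 [517.9  74.7  23.4] F [ 0.  -0.4  0.7] zhead 10.16 ydir [ 0.02   0.006 -1.   ] q [-0.01  0.36 -0.44  0.75  0.01  2.95]
tool delta [ 4.5  5.2 -6.9]
```

View pics/s2.png

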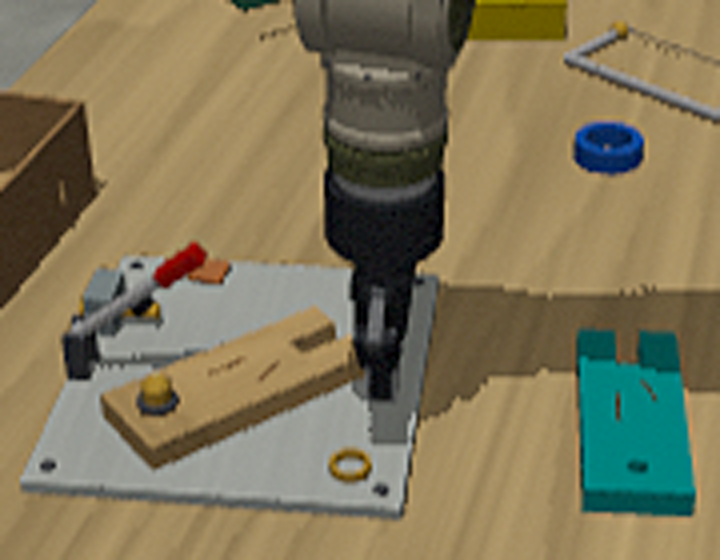

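View pics/t2.png

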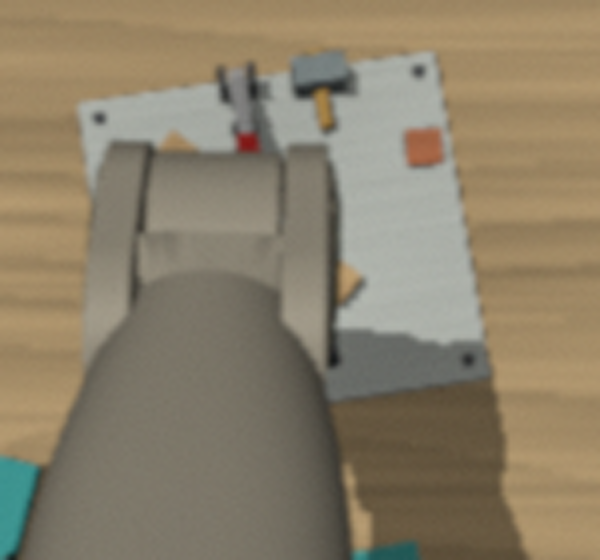

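play_rows(delta_pos=[[0.004,0.001,0.001],[0.004,0.001,0.001],[0.004,0.001,0.002],[0.004,0.001,0.002],[0.004,0,0.002],[0.004,0,0.002],[0.004,0,0.002],[0.004,0,0.002]], rot=[[0,0,0.5],[0,0,0.5],[0,0,0],[0,0,0],[0,0,0],[0,0,0],[0,0,0],[0,0,0]], gripper=[-1,-1,-1,-1,-1,-1,-1,-1])

```text
t: 4.48
tool_pos: [545.0, 42.5, 27.6]
tool_rot: [-1.249, 1.066, -1.076]
force: [-0.5, 0.6, -0.5]
gripper_width: 0.2
```

```bash
python3 td.py 545 42 19; python3 - <<'E'
from h import *
p=vision.read_camera("side"); im=p["image"][120:260,165:345]; cv2.imwrite("pics/s3.png",cv2.resize(im,None,fx=4,fy=4,interpolation=2))
E
```

```text
4.4833 [545.   42.5  27.6] F [-0.5  0.6 -0.5] zhead 10.16 ydir [ 0.029  0.025 -0.999] q [-0.08  0.39 -0.39  0.77  0.03  2.88]
tool delta [ 0.7  8.5 -0.3]
```

View pics/s3.png

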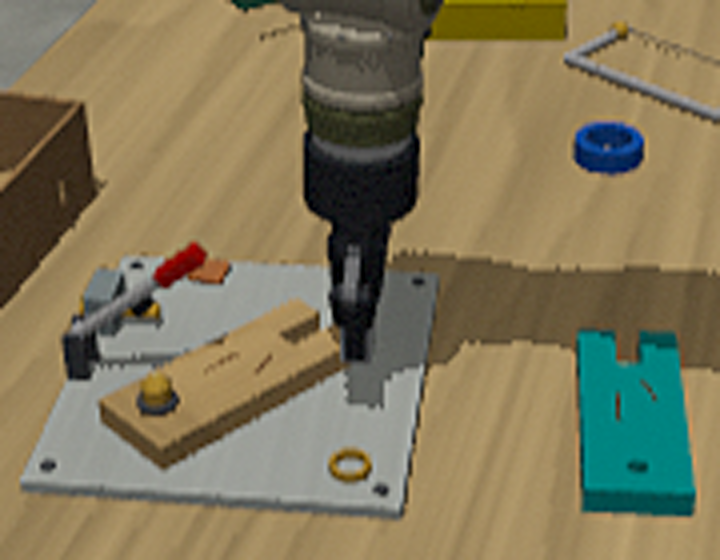

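play_rows(delta_pos=[[-0.002,0,-0.003],[0,0.005,0],[0,0.004,0],[0,0,0]], rot=[[0,0,0],[-1.0,0,-1.1],[-0.9,0,0],[0,0,0]], gripper=[-1,-1,-1,-1])

```text
t: 4.87
tool_pos: [543.0, 42.7, 18.2]
tool_rot: [-1.29, 1.078, -1.081]
force: [0.2, -0.1, -0.6]
gripper_width: 0.1
```

```bash
python3 td.py 545 42 19
```

```text
4.8667 [543.   42.7  18.2] F [ 0.2 -0.1 -0.6] zhead 10.07 ydir [-0.    -0.003 -1.   ] q [-0.07  0.41 -0.37  0.79 -0.    2.9 ]
tool delta [ 1.1 -0.8  1.9]
```

play_rows(delta_pos=[[0.004,0,0.002],[0.004,0,0.003],[0.004,0,0.003],[0.004,0,0.003],[0.004,0,0.003],[0.004,0,0.003]], rot=[[0,0,0],[0,0,0],[0,0,0],[0,0,0],[0,0,0],[0,0,0]], gripper=[-1,-1,-1,-1,-1,-1])

```text
t: 5.37
tool_pos: [563.7, 22.5, 17.0]
tool_rot: [-1.293, 1.079, -1.075]
force: [-0.3, 0.8, -0.0]
gripper_width: -0.0
```

```bash
python3 td.py 545 42 19
```

```text
5.3667 [563.7  22.5  17. ] F [-0.3  0.8 -0. ] zhead 10.26 ydir [-0.005 -0.002 -1.   ] q [-0.1   0.45 -0.31  0.81 -0.    2.86]
tool delta [-22.5  -2.  -15. ]
```

play_rows(delta_pos=[[0.004,-0.0005,0.0035],[0.004,-0.0005,0.0035],[0.004,0,0.004],[0.004,0,0.004],[0.0035,0,0.004],[0.003,0,0.004]], rot=[[0,0,0],[0,0,0],[0,0,0],[0,0,0],[0,0,0],[0,0,0]], gripper=[-1,-1,-1,-1,-1,-1])

```text
t: 5.87
tool_pos: [593.5, 1.2, 17.9]
tool_rot: [-1.293, 1.08, -1.076]
force: [-1.3, 0.3, 0.2]
gripper_width: 0.1
```

```bash
python3 td.py 545 42 19; python3 - <<'E'
from h import *
p=vision.read_camera("side"); im=p["image"][120:260,165:345]; cv2.imwrite("pics/s4.png",cv2.resize(im,None,fx=4,fy=4,interpolation=2))
E
```

```text
5.8667 [593.5   1.2  17.9] F [-1.3  0.3  0.2] zhead 10.17 ydir [-0.005 -0.002 -1.   ] q [-0.13  0.5  -0.23  0.85 -0.    2.83]
tool delta [-48.7  -0.9 -40.6]
```

View pics/s4.png

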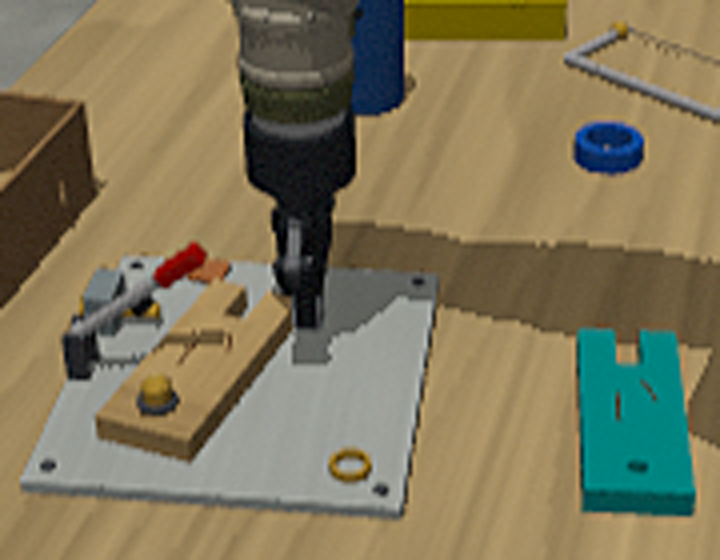

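play_rows(delta_pos=[[0.002,0,0.003],[0.002,0,0.003],[0.001,0,0.002],[0.001,0,0.0015]], rot=[[0,0,0],[0,0,0],[0,0,0],[0,0,0]], gripper=[-1,-1,-1,-1])

```text
t: 6.25
tool_pos: [605.8, -4.0, 17.8]
tool_rot: [-1.292, 1.08, -1.077]
force: [-0.6, 1.0, 0.1]
gripper_width: 0.3
```

play_rows(delta_pos=[[0.0005,0,0.0012],[0.0005,0,0.0012]], rot=[[0,0,0],[0,0,0]], gripper=[-1,-1])

```text
t: 6.42
tool_pos: [608.4, -4.6, 17.7]
tool_rot: [-1.293, 1.08, -1.077]
force: [-1.2, -0.0, 1.1]
gripper_width: 0.3
```

play_rows(delta_pos=[[0.0005,0,0.0012],[0.0005,0,0.0012]], rot=[[0,0,0],[0,0,0]], gripper=[-1,-1])

```text
t: 6.58
tool_pos: [610.8, -5.2, 17.8]
tool_rot: [-1.294, 1.08, -1.077]
force: [-0.5, 0.2, 0.6]
gripper_width: 0.0
```

play_rows(delta_pos=[[0.0003,0,0.0012],[0.0003,0,0.0012]], rot=[[0,0,0],[0,0,0]], gripper=[-1,-1])

```text
t: 6.75
tool_pos: [613.3, -5.6, 17.8]
tool_rot: [-1.294, 1.08, -1.077]
force: [-1.8, -0.6, 1.0]
gripper_width: 0.1
```

play_rows(delta_pos=[[0.0003,0,0.0012],[0.0003,0,0.0012]], rot=[[0,0,0],[0,0,0]], gripper=[-1,-1])

```text
t: 6.92
tool_pos: [616.0, -5.9, 17.7]
tool_rot: [-1.295, 1.08, -1.077]
force: [-1.6, -0.8, -0.5]
gripper_width: -0.1
```

play_rows(delta_pos=[[0.0003,0,0.0012],[0.0003,0,0.0012]], rot=[[0,0,0],[0,0,0]], gripper=[-1,-1])

```text
t: 7.08
tool_pos: [618.7, -6.2, 17.8]
tool_rot: [-1.295, 1.08, -1.078]
force: [-0.6, -0.3, 0.8]
gripper_width: -0.1
```

play_rows(delta_pos=[[0.0002,0,0.001],[0.0002,0,0.001]], rot=[[0,0,0],[0,0,0]], gripper=[-1,-1])

```text
t: 7.25
tool_pos: [621.0, -6.4, 17.8]
tool_rot: [-1.295, 1.08, -1.078]
force: [-1.0, -0.9, 0.2]
gripper_width: 0.1
```

play_rows(delta_pos=[[0.0001,0,0.001],[0.0001,0,0.001]], rot=[[0,0,0],[0,0,0]], gripper=[-1,-1])

```text
t: 7.42
tool_pos: [623.2, -6.4, 17.8]
tool_rot: [-1.295, 1.08, -1.078]
force: [-2.4, -1.8, 0.4]
gripper_width: -0.2
```

play_rows(delta_pos=[[0.0001,0,0.0008]], rot=[[0,0,0]], gripper=[-1])

```text
t: 7.5
tool_pos: [623.5, -6.5, 17.7]
tool_rot: [-1.296, 1.081, -1.078]
force: [-5.0, -0.8, 3.0]
gripper_width: -0.2
```

play_rows(delta_pos=[[0.0001,0,0.0008]], rot=[[0,0,0]], gripper=[-1])

```text
t: 7.58
tool_pos: [623.5, -6.5, 17.7]
tool_rot: [-1.297, 1.082, -1.077]
force: [-6.4, -1.6, 3.8]
gripper_width: -0.2
```

play_rows(delta_pos=[[0.0001,0,0.0008]], rot=[[0,0,0]], gripper=[-1])

```text
t: 7.67
tool_pos: [623.5, -6.5, 17.7]
tool_rot: [-1.299, 1.084, -1.076]
force: [-4.8, -0.9, 3.6]
gripper_width: -0.2
```

play_rows(delta_pos=[[0,0,0.0011],[0,0,0.0013]], rot=[[0,0,0],[0,0,0]], gripper=[-1,-1])

```text
t: 7.83
tool_pos: [623.5, -6.5, 17.7]
tool_rot: [-1.302, 1.087, -1.075]
force: [-7.5, -1.7, 5.3]
gripper_width: 0.1
```

play_rows(delta_pos=[[0,0,0.0014],[0,0,0.0014]], rot=[[0,0,0],[0,0,0]], gripper=[-1,-1])

```text
t: 8.0
tool_pos: [623.4, -6.5, 17.7]
tool_rot: [-1.306, 1.091, -1.073]
force: [-7.5, -2.4, 5.6]
gripper_width: -0.0
```

play_rows(delta_pos=[[0,-0.0002,0.0015],[0,-0.0002,0.0015],[0,-0.0002,0.0016]], rot=[[0.1,0,0],[0.1,0,0],[0.1,0,0]], gripper=[-1,-1,-1])

```text
t: 8.25
tool_pos: [623.5, -6.5, 17.8]
tool_rot: [-1.309, 1.094, -1.073]
force: [-7.0, -1.5, 5.2]
gripper_width: 0.1
```

```bash
python3 td.py 545 42 19; python3 - <<'E'
from h import *
p=vision.read_camera("side"); im=p["image"][120:260,165:345]; cv2.imwrite("pics/s5.png",cv2.resize(im,None,fx=4,fy=4,interpolation=2))
E
```

```text
8.25 [623.5  -6.5  17.8] F [-7.  -1.5  5.2] zhead 9.99 ydir [-0.023 -0.009 -1.   ] q [-0.13  0.56 -0.12  0.91 -0.01  2.83]
tool delta [-61.3   0.2 -68.9]
```

View pics/s5.png

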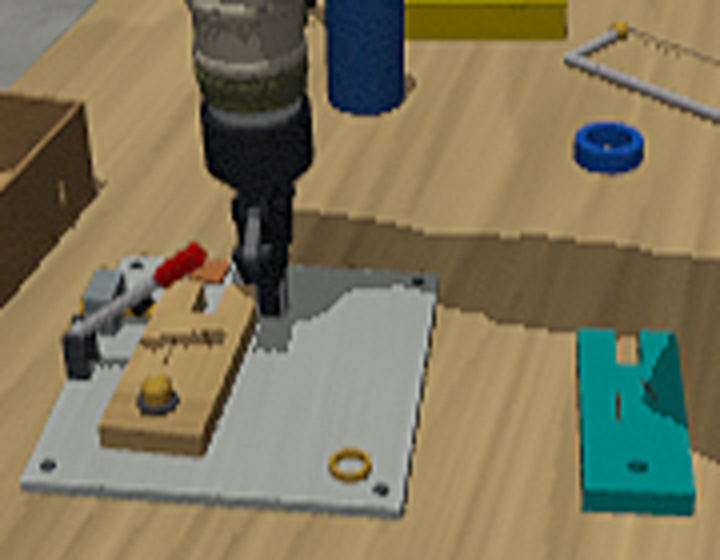

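play_rows(delta_pos=[[0,-0.0003,0.0018],[0,-0.0003,0.0019],[0,-0.0003,0.002],[0,-0.0003,0.002]], rot=[[0.2,0,0],[0.2,0,0],[0.2,0,0],[0.2,0,0]], gripper=[-1,-1,-1,-1])

```text
t: 8.63
tool_pos: [623.5, -6.5, 17.8]
tool_rot: [-1.309, 1.095, -1.074]
force: [-8.6, -2.7, 4.6]
gripper_width: -0.1
```

play_rows(delta_pos=[[0,-0.0003,0.002],[0,-0.0003,0.002],[0,-0.0003,0.002],[0,-0.0003,0.002]], rot=[[0.2,0,0],[0.2,0,0],[0.2,0,0],[0.2,0,0]], gripper=[-1,-1,-1,-1])

```text
t: 8.97
tool_pos: [623.5, -6.5, 17.8]
tool_rot: [-1.31, 1.097, -1.075]
force: [-7.1, -2.2, 4.9]
gripper_width: 0.4
```

play_rows(delta_pos=[[0,-0.0003,0.0022],[0,-0.0003,0.0024],[0,-0.0003,0.0024],[0,-0.0003,0.0024],[0,-0.0003,0.0024],[0,-0.0003,0.0024],[0,-0.0003,0.0024]], rot=[[0.2,0,0],[0.2,0,0],[0.2,0,0],[0.2,0,0],[0.2,0,0],[0.2,0,0],[0.2,0,0]], gripper=[-1,-1,-1,-1,-1,-1,-1])

```text
t: 9.55
tool_pos: [623.4, -6.5, 17.9]
tool_rot: [-1.315, 1.103, -1.076]
force: [-9.1, -2.9, 5.8]
gripper_width: -0.1
```

play_rows(delta_pos=[[0,0,0.0012],[0,0,0.0004],[0,0,-0.001],[0,0,-0.003],[0,0,-0.008],[0,0,-0.012],[0,-0.02,-0.008],[0,-0.04,0],[0,-0.04,0],[0,-0.03,0]], rot=[[0,0,0],[0,0,0],[0,0,0],[0,0,0],[0.5,0,0],[0.5,0,0],[0.5,0,0],[0.5,0,0],[0,0,0],[0,0,0]], gripper=[-1,-1,-1,-1,-1,-1,-1,-1,-1,-1])

```text
t: 10.38
tool_pos: [590.2, -9.1, 143.8]
tool_rot: [-1.286, 1.085, -1.083]
force: [1.4, -0.0, 0.2]
gripper_width: 0.2
```

```bash
python3 td.py 655 70 160; python3 - <<'E'
from h import *
for n in ("side","top"):
    p=vision.read_camera(n); y0,x0=(150,165) if n=="side" else (100,190)
    cv2.imwrite(f"pics/{n}6.png",cv2.resize(p["image"][y0:y0+110,x0:x0+125],None,fx=5,fy=5,interpolation=2))
    for t in ["lever_grip","lever_hinge","corner","pivot"]:
        print(n,t,[(round(r["conf"],2),towld(p,r["position"]).round(0).tolist()) for r in vision.mark_of(p,t)])
E
```

```text
10.3833 [590.2  -9.1 143.8] F [ 1.4 -0.   0.2] zhead 9.7 ydir [-0.002 -0.001 -1.   ] q [-0.15  0.38 -0.07  1.12 -0.    2.82]
tool delta [-67.1 -16.3  77.1]
side lever_grip [(0.73, [661.0, 72.0, 104.0])]
side lever_hinge [(0.79, [733.0, 83.0, 39.0])]
side corner [(0.98, [636.0, -19.0, 19.0]), (0.95, [415.0, 505.0, 5.0]), (0.92, [302.0, 333.0, 5.0]), (0.59, [333.0, -54.0, 8.0])]
side pivot [(0.75, [659.0, 137.0, 10.0]), (0.5, [518.0, 144.0, 13.0])]
top lever_grip [(0.42, [661.0, 71.0, 111.0])]
top lever_hinge [(0.73, [735.0, 82.0, 48.0])]
top corner [(0.8, [304.0, 332.0, 12.0]), (0.78, [307.0, 584.0, 11.0]), (0.69, [415.0, 505.0, 9.0])]
top pivot [(0.81, [654.0, 130.0, 7.0])]
```

View pics/side6.png

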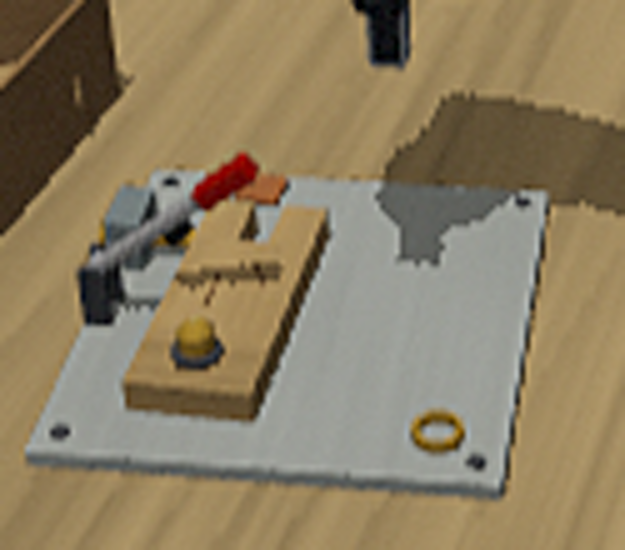

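View pics/top6.png

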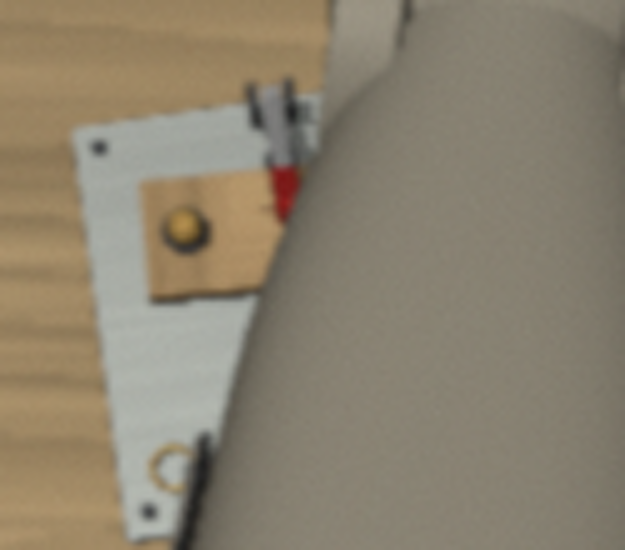

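```bash
python3 td.py 664 71.5 155
```

```text
10.8833 [589.   -9.1 139.8] F [0.2 1.3 1.2] zhead 9.69 ydir [-0.007 -0.001 -1.   ] q [-0.15  0.39 -0.08  1.12 -0.    2.82]
tool delta [-66.8 -15.7  87.4]
```

play_rows(delta_pos=[[0,-0.012,0],[0,-0.008,0],[-0.01,0,0.011],[-0.01,0,0.012],[-0.01,0,0.013],[-0.01,0,0.013],[-0.01,0,0.013],[-0.008,0,0.012],[-0.004,0,0.006],[0,0,0]], rot=[[0,0,0],[0,0,0],[0,0,0],[0,0,0],[0,0,0],[0,0,0],[0,0,0],[0,0,0],[0,0,0],[0,0,0]], gripper=[-1,-1,-1,-1,-1,-1,-1,-1,-1,-1])

```text
t: 11.72
tool_pos: [658.2, 68.0, 153.9]
tool_rot: [-1.294, 1.098, -1.076]
force: [-0.0, -0.9, 0.8]
gripper_width: 0.4
```

```bash
python3 td.py 664 71.5 155; python3 - <<'E'
from h import *
for n in ("side",):
    p=vision.read_camera(n); y0,x0=(150,165)
    cv2.imwrite(f"pics/{n}7.png",cv2.resize(p["image"][y0:y0+110,x0:x0+125],None,fx=5,fy=5,interpolation=2))
    print(proj(p,status.get_obs()["tool_pos"]), (proj(p,status.get_obs()["tool_pos"])-[x0,y0])*5)
E
```

```text
11.7167 [658.2  68.  153.9] F [-0.  -0.9  0.8] zhead 9.55 ydir [-0.017  0.001 -1.   ] q [-0.02  0.53  0.18  1.24  0.    2.96]
tool delta [-2.5 -1.2  6.3]
[208.99029583 168.91832503] [219.95147915  94.59162514]
```

View pics/side7.png

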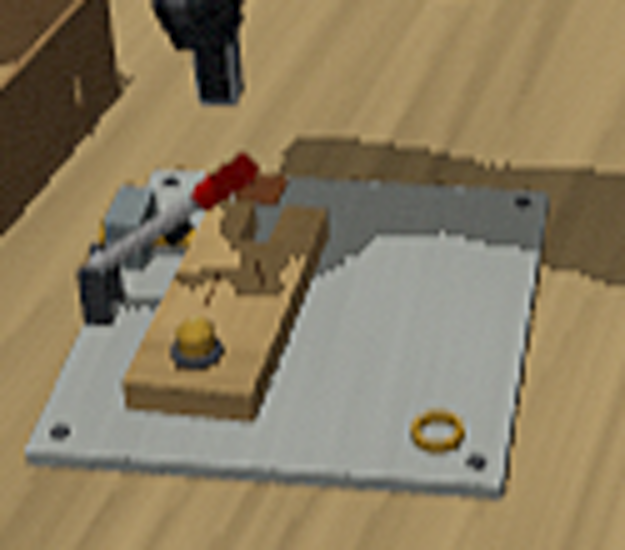

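play_rows(delta_pos=[[-0.002,0.005,0],[0,0.005,0],[0,0.005,0],[0,0.004,0],[0,0.003,0],[0,0.003,0]], rot=[[0.5,0,0],[0.5,0,0],[0,0,0],[0,0,0],[0,0,0],[0,0,0]], gripper=[-1,-1,-1,-1,-1,-1])

```text
t: 12.27
tool_pos: [654.3, 67.1, 126.5]
tool_rot: [-1.28, 1.089, -1.086]
force: [-0.0, -0.2, 0.5]
gripper_width: 0.3
```

play_rows(delta_pos=[[0,0.003,0],[0,0.003,0],[0,0.003,0],[0,0.003,0]], rot=[[0,0,0],[0,0,0],[0,0,0],[0,0,0]], gripper=[-1,-1,-1,-1])

```text
t: 12.6
tool_pos: [652.7, 66.4, 114.8]
tool_rot: [-1.281, 1.091, -1.086]
force: [-0.7, 0.7, 2.4]
gripper_width: 0.3
```

```bash
python3 td.py 664 71.5 155; python3 - <<'E'
from h import *
for n in ("side",):
    p=vision.read_camera(n); y0,x0=(150,165)
    cv2.imwrite(f"pics/{n}8.png",cv2.resize(p["image"][y0:y0+110,x0:x0+125],None,fx=5,fy=5,interpolation=2))
E
```

```text
12.6 [652.7  66.4 114.8] F [-0.7  0.7  2.4] zhead 9.32 ydir [-0.002  0.003 -1.   ] q [-0.02  0.52  0.08  1.13  0.    2.96]
tool delta [ -3.3 -40.2  11.9]
```

View pics/side8.png

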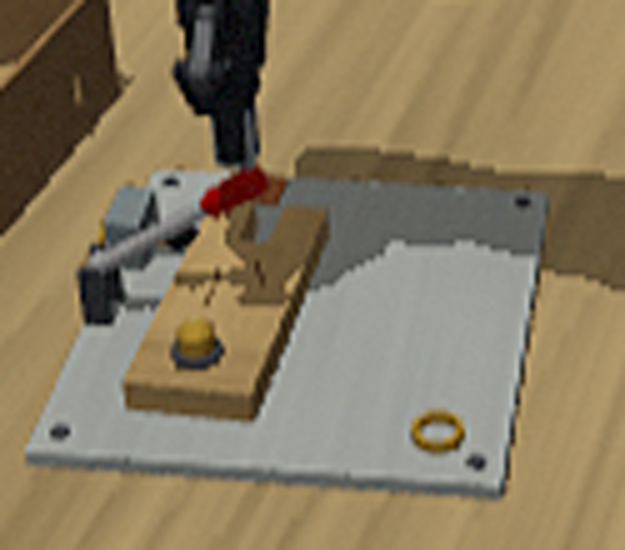

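play_rows(delta_pos=[[0,0.004,-0.0015],[0,0.004,-0.0015],[0,0.004,-0.0015],[0,0.004,-0.0015],[0,0.004,-0.001],[0,0.004,-0.001],[0,0.004,0]], rot=[[0,0,0],[0,0,0],[0,0,0],[0,0,0],[0,0,0],[0,0,0],[0,0,0]], gripper=[-1,-1,-1,-1,-1,-1,-1])

```text
t: 13.23
tool_pos: [645.1, 65.1, 84.9]
tool_rot: [-1.279, 1.089, -1.087]
force: [-0.7, 0.3, 2.1]
gripper_width: 0.1
```

```bash
python3 td.py 664 71.5 155; python3 - <<'E'
from h import *
for n in ("side",):
    p=vision.read_camera(n); y0,x0=(150,165)
    cv2.imwrite(f"pics/{n}9.png",cv2.resize(p["image"][y0:y0+110,x0:x0+125],None,fx=5,fy=5,interpolation=2))
E
```

```text
13.2333 [645.1  65.1  84.9] F [-0.7  0.3  2.1] zhead 9.33 ydir [ 0.001  0.002 -1.   ] q [-0.02  0.53  0.    1.05  0.    2.95]
tool delta [ -3.5 -70.1  19.7]
```

View pics/side9.png

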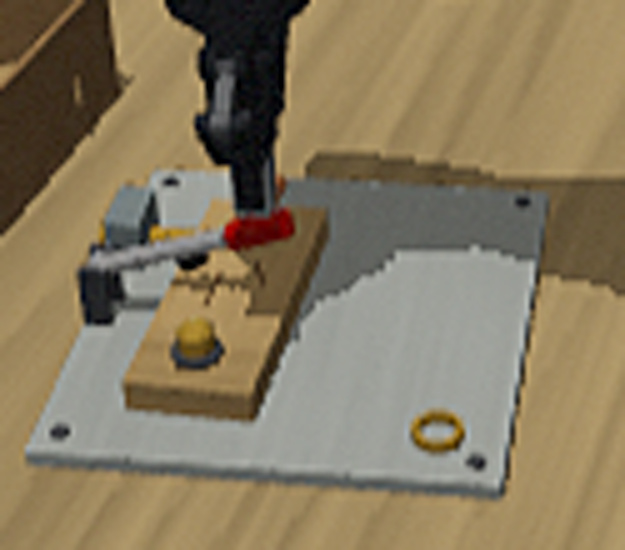

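play_rows(delta_pos=[[0,0.004,-0.0015],[0,0.004,-0.0015],[0,0.004,-0.0015],[0,0.004,-0.001],[0,0.003,-0.001]], rot=[[0,0,0],[0,0,0],[0,0,0],[0,0,0],[0,0,0]], gripper=[-1,-1,-1,-1,-1])

```text
t: 13.7
tool_pos: [639.0, 64.1, 63.2]
tool_rot: [-1.279, 1.088, -1.087]
force: [1.7, 0.6, 1.6]
gripper_width: -0.4
```

play_rows(delta_pos=[[0,0.002,0],[0,0.002,0]], rot=[[0,0,0],[0,0,0]], gripper=[-1,-1])

```text
t: 13.87
tool_pos: [638.4, 64.0, 58.2]
tool_rot: [-1.279, 1.089, -1.087]
force: [-0.9, -0.0, 1.3]
gripper_width: 0.1
```

play_rows(delta_pos=[[0,0.001,0],[0,0.001,0]], rot=[[0,0,0],[0,0,0]], gripper=[-1,-1])

```text
t: 14.03
tool_pos: [638.0, 63.9, 55.6]
tool_rot: [-1.28, 1.09, -1.087]
force: [-0.3, -0.4, 1.5]
gripper_width: -0.1
```

play_rows(delta_pos=[[0,0.001,0],[0,0.001,0]], rot=[[0,0,0],[0,0,0]], gripper=[-1,-1])

```text
t: 14.2
tool_pos: [637.8, 63.8, 53.4]
tool_rot: [-1.28, 1.09, -1.087]
force: [-0.9, -0.9, 2.3]
gripper_width: 0.1
```

play_rows(delta_pos=[[0,0.0008,0],[0,0.0008,0]], rot=[[0,0,0],[0,0,0]], gripper=[-1,-1])

```text
t: 14.37
tool_pos: [637.7, 63.8, 51.7]
tool_rot: [-1.281, 1.09, -1.086]
force: [-1.6, -1.1, 2.2]
gripper_width: 0.1
```

play_rows(delta_pos=[[0,0.0008,0],[0,0.0008,0]], rot=[[0,0,0],[0,0,0]], gripper=[-1,-1])

```text
t: 14.53
tool_pos: [637.6, 63.8, 50.9]
tool_rot: [-1.281, 1.09, -1.087]
force: [-3.5, -0.6, 11.1]
gripper_width: -0.2
```

play_rows(delta_pos=[[0,0.0008,0],[0,0.0008,0]], rot=[[0,0,0],[0,0,0]], gripper=[-1,-1])

```text
t: 14.7
tool_pos: [637.6, 63.8, 51.0]
tool_rot: [-1.28, 1.089, -1.087]
force: [-2.7, -0.6, 5.4]
gripper_width: -0.0
```

play_rows(delta_pos=[[0,0.0011,0.0003],[0,0.0011,0.0003],[0,0.0012,0.0003],[0,0.0012,0.0003]], rot=[[0,0,0],[0,0,0],[0,0,0],[0,0,0]], gripper=[-1,-1,-1,-1])

```text
t: 15.03
tool_pos: [637.6, 63.8, 51.0]
tool_rot: [-1.281, 1.089, -1.088]
force: [-4.4, -0.9, 8.9]
gripper_width: -0.1
```

play_rows(delta_pos=[[0,0.0013,0.0003],[0,0.0013,0.0003],[0,0.0013,0.0003]], rot=[[0,0,0],[0,0,0],[0,0,0]], gripper=[-1,-1,-1])

```text
t: 15.28
tool_pos: [637.6, 63.9, 51.0]
tool_rot: [-1.281, 1.088, -1.088]
force: [-4.6, 0.3, 9.7]
gripper_width: 0.0
```

play_rows(delta_pos=[[0,0.0006,0],[0,0,0],[0,-0.001,0],[0,-0.003,0],[0,-0.01,0],[0,-0.02,0],[0,-0.03,0],[0,-0.03,0],[0,-0.02,0]], rot=[[0,0,0],[0,0,0],[0,0,0],[0,0,0],[0,0,0],[0,0,0],[0,0,0],[0,0,0],[0,0,0]], gripper=[-1,-1,-1,-1,-1,-1,-1,-1,-1])

```text
t: 16.03
tool_pos: [632.8, 64.1, 163.1]
tool_rot: [-1.29, 1.099, -1.08]
force: [0.9, 0.3, 0.6]
gripper_width: -0.3
```

```bash
python3 td.py 664 71.5 155; python3 - <<'E'
from h import *
for n in ("side",):
    p=vision.read_camera(n); y0,x0=(170,165)
    cv2.imwrite(f"pics/{n}10.png",cv2.resize(p["image"][y0:y0+85,x0:x0+115],None,fx=6,fy=6,interpolation=2))
E
```

```text
16.0333 [632.8  64.1 163.1] F [0.9 0.3 0.6] zhead 9.35 ydir [-0.014  0.001 -1.   ] q [-0.03  0.47  0.11  1.22  0.    2.95]
tool delta [-2.2  7.7 32.1]
```

View pics/side10.png

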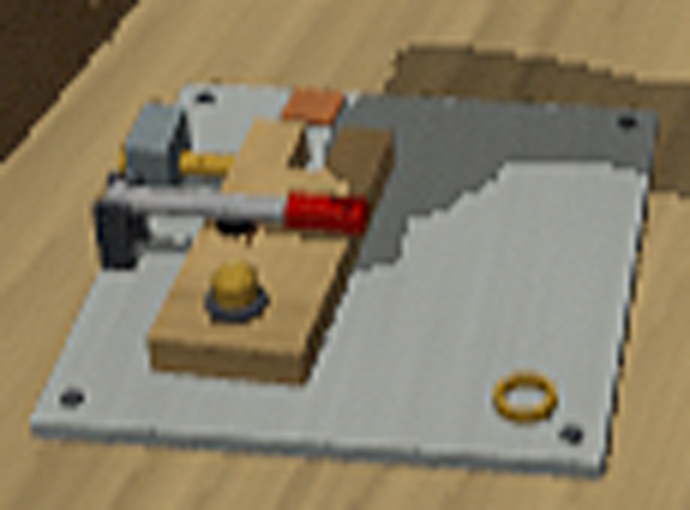

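The lever is level with its pad on the board, and the screw tip touches the board's edge. I'll feel the board lightly once more to check that it hasn't moved off the screw.

```bash
python3 td.py 597 -11 130
```

```text
16.0833 [634.8  64.  167.5] F [ 1.2 -0.   2.6] zhead 9.34 ydir [-0.007  0.001 -1.   ] q [-0.03  0.47  0.11  1.23  0.    2.95]
tool delta [ 68.   37.7 -49.2]
```

play_rows(delta_pos=[[0.011,0,-0.008],[0.011,0,-0.008],[0.011,0,-0.008],[0.011,0,-0.008],[0.011,0,-0.008],[0.01,0,-0.008],[0.002,0,-0.001],[0,0.015,0],[0,0.015,0],[0,0,0]], rot=[[0,0,0],[0,0,0],[0,0,0],[0,0,0],[0,0,0],[0,0,0],[0,0,0],[0,0,0],[0,0,0],[0,0,0]], gripper=[-1,-1,-1,-1,-1,-1,-1,-1,-1,-1])

```text
t: 16.92
tool_pos: [591.6, -20.7, 137.8]
tool_rot: [-1.283, 1.097, -1.088]
force: [-1.4, 0.1, 1.2]
gripper_width: -0.1
```

```bash
python3 td.py 602 -10.5 18
```

```text
16.9167 [591.6 -20.7 137.8] F [-1.4  0.1  1.2] zhead 9.05 ydir [-0.006  0.001 -1.   ] q [-0.17  0.39 -0.07  1.11  0.    2.81]
tool delta [ -8.2 119.8  12.7]
```

play_rows(delta_pos=[[-0.004,0.03,0.002],[-0.004,0.03,0.002],[0,0.025,0],[0,0.02,0],[0,0.01,0],[0,0,0]], rot=[[0,0,0],[0,0,0],[0,0,0],[0,0,0],[0,0,0],[0,0,0]], gripper=[-1,-1,-1,-1,-1,-1])

```text
t: 17.42
tool_pos: [595.1, -13.3, 21.4]
tool_rot: [-1.28, 1.096, -1.09]
force: [-0.0, 0.5, -0.0]
gripper_width: -0.2
```

```bash
python3 td.py 620 -7.1 18
```

```text
17.4167 [595.1 -13.3  21.4] F [-0.   0.5 -0. ] zhead 8.96 ydir [-0.003  0.002 -1.   ] q [-0.16  0.49 -0.22  0.86  0.    2.83]
tool delta [-2.2  3.3 25.6]
```

play_rows(delta_pos=[[-0.001,0.001,0.004],[-0.001,0.001,0.004],[0,0.001,0.004],[0,0,0.004],[0,0,0.003],[0,0,0.001],[0,0,0]], rot=[[0,-0.5,0],[0,-0.5,0],[0,0,0],[0,0,0],[0,0,0],[0,0,0],[0,0,0]], gripper=[-1,-1,-1,-1,-1,-1,-1])

```text
t: 18.0
tool_pos: [621.6, -7.9, 24.5]
tool_rot: [-1.283, 1.074, -1.081]
force: [0.4, -0.1, -0.1]
gripper_width: -0.3
```

```bash
python3 td.py 623.5 -6.5 18
```

```text
18.0 [621.6  -7.9  24.5] F [ 0.4 -0.1 -0.1] zhead 10.09 ydir [ 0.006  0.001 -1.   ] q [-0.14  0.53 -0.16  0.88  0.    2.82]
tool delta [-1.1  6.5  2.1]
```

play_rows(delta_pos=[[0,0.003,0],[0,0.003,0],[0,0,0]], rot=[[0,0,0],[0,0,0],[0,0,0]], gripper=[-1,-1,-1])

```text
t: 18.25
tool_pos: [622.3, -8.0, 19.0]
tool_rot: [-1.282, 1.073, -1.083]
force: [0.5, -0.4, -0.3]
gripper_width: 0.0
```

play_rows(delta_pos=[[0,0,0.0005]], rot=[[0,0,0]], gripper=[-1])

```text
t: 18.33
tool_pos: [622.4, -7.9, 18.7]
tool_rot: [-1.282, 1.073, -1.082]
force: [0.5, -1.0, -0.3]
gripper_width: -0.0
```

play_rows(delta_pos=[[0,0,0.0005]], rot=[[0,0,0]], gripper=[-1])

```text
t: 18.42
tool_pos: [622.5, -7.8, 18.4]
tool_rot: [-1.283, 1.074, -1.082]
force: [0.2, 0.5, -0.1]
gripper_width: -0.3
```

play_rows(delta_pos=[[0,0,0.0005]], rot=[[0,0,0]], gripper=[-1])

```text
t: 18.5
tool_pos: [622.8, -7.7, 18.3]
tool_rot: [-1.283, 1.074, -1.082]
force: [0.3, -1.2, -0.1]
gripper_width: 0.1
```

play_rows(delta_pos=[[0,0,0.0005]], rot=[[0,0,0]], gripper=[-1])

```text
t: 18.58
tool_pos: [623.2, -7.6, 18.2]
tool_rot: [-1.283, 1.074, -1.081]
force: [-0.2, -0.1, -0.4]
gripper_width: 0.2
```

play_rows(delta_pos=[[0,0,0.0003]], rot=[[0,0,0]], gripper=[-1])

```text
t: 18.67
tool_pos: [623.5, -7.6, 18.2]
tool_rot: [-1.283, 1.074, -1.081]
force: [-0.1, -0.1, -0.1]
gripper_width: -0.3
```

play_rows(delta_pos=[[0,0,0.0003]], rot=[[0,0,0]], gripper=[-1])

```text
t: 18.75
tool_pos: [623.5, -7.6, 18.2]
tool_rot: [-1.283, 1.075, -1.081]
force: [-1.4, -0.9, 0.0]
gripper_width: -0.2
```

play_rows(delta_pos=[[0,0,0.0003]], rot=[[0,0,0]], gripper=[-1])

```text
t: 18.83
tool_pos: [623.5, -7.6, 18.2]
tool_rot: [-1.284, 1.075, -1.081]
force: [-1.1, -1.0, 0.8]
gripper_width: 0.0
```

Contact comes at x 623.5 mm, the same place as before, so the board hasn't moved. I'll seat it lightly and back away.

play_rows(delta_pos=[[0,0,0.0006],[0,0,0.0008],[0,0,0.0008],[0,0,0.0008]], rot=[[0,0,0],[0,0,0],[0,0,0],[0,0,0]], gripper=[-1,-1,-1,-1])

```text
t: 19.17
tool_pos: [623.6, -7.6, 18.1]
tool_rot: [-1.288, 1.08, -1.079]
force: [-4.6, -1.0, 3.5]
gripper_width: 0.0
```

play_rows(delta_pos=[[0,0,0.0003],[0,0,-0.0005],[0,0,-0.002],[0,0,-0.006],[0,0,-0.012],[0,0,-0.012],[0,-0.03,-0.005],[0,-0.04,0],[0,-0.04,0],[0,0,0]], rot=[[0,0,0],[0,0,0],[0,0,0],[0,0,0],[0,0,0],[0,0,0],[0,0,0],[0,0,0],[0,0,0],[0,0,0]], gripper=[-1,-1,-1,-1,-1,-1,-1,-1,-1,-1])

```text
t: 20.0
tool_pos: [584.6, -13.2, 128.1]
tool_rot: [-1.285, 1.079, -1.076]
force: [1.7, -0.3, 0.3]
gripper_width: -0.2
```

play_rows(delta_pos=[[0,0,-0.03],[0,0,-0.03],[0,0,-0.02],[0,0,0],[0,0,0]], rot=[[0,0,0],[0,0,0],[0,0,0],[0,0,0],[0,0,0]], gripper=[-1,-1,-1,-1,-1])

```text
t: 20.42
tool_pos: [508.1, -27.9, 130.9]
tool_rot: [-1.277, 1.067, -1.084]
force: [1.3, -0.5, 0.7]
gripper_width: -0.0
```

```bash
python3 td.py; python3 - <<'E'
from h import *
p=vision.read_camera("side"); y0,x0=(150,165)
cv2.imwrite(f"pics/side11.png",cv2.resize(p["image"][y0:y0+105,x0:x0+125],None,fx=6,fy=5.7,interpolation=2))
for t in ["lever_grip","lever_hinge","corner","ring","blank","file","tape","bottle"]:
    print(t,[(round(r["conf"],2),towld(p,r["position"]).round(0).tolist()) for r in vision.mark_of(p,t)][:1])
E
```

```text
20.4167 [508.1 -27.9 130.9] F [ 1.3 -0.5  0.7] zhead 10.18 ydir [ 0.015  0.002 -1.   ] q [-0.22  0.23 -0.32  1.01  0.    2.75]
lever_grip [(0.58, [638.0, 71.0, 40.0])]
lever_hinge [(0.65, [734.0, 85.0, 42.0])]
corner [(0.93, [302.0, 333.0, 5.0])]
ring [(0.48, [521.0, 146.0, 12.0])]
blank [(0.36, [692.0, -52.0, 7.0])]
file [(0.57, [646.0, 331.0, -3.0])]
tape [(0.62, [426.0, -331.0, 0.0])]
bottle [(0.91, [660.0, -385.0, -2.0])]
```

View pics/side11.png

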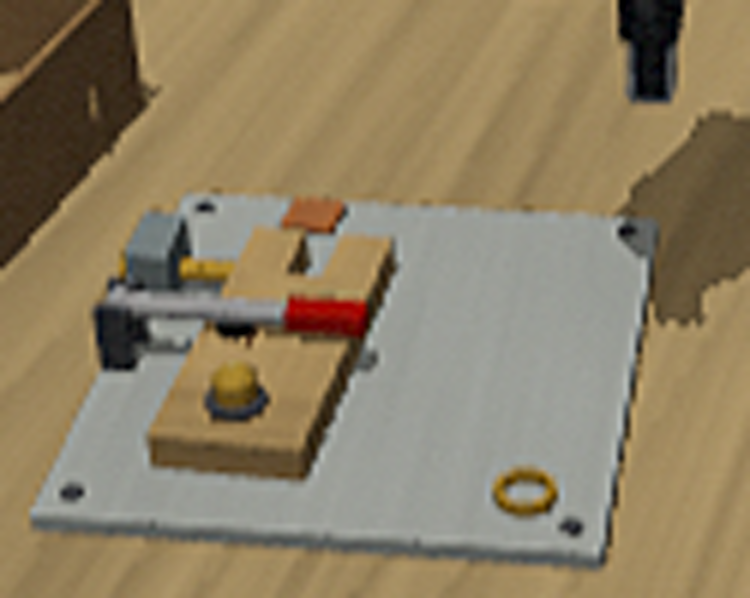

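The lever is level with its pad on the board. The screw tip meets the board's edge at (232,272) in the crop, everything else is where it was, and the hand is clear. I'm handing it in.

```bash
python3 -c "
from station import robot; print(robot.close_job())"
```

```text
the job is handed in; nothing more can be done
None
```

I pushed the board round to the set screw, pressed it there, clamped it with the red-handled lever and handed the job in. No verdict was reported.

- **Pressing the board:** It met the screw with the hand at x 623.5 mm. I held it there for about 2 s, with the force at the hand rising from 5 N to about 9.5 N. The force on the screw itself can't be read; I worked it out as about the same, at roughly 8 to 10 N.
- **Clamping:** I let go and pressed the lever down until its pad met the board. The force peaked at 11 N for a moment, then held at 9 to 10 N, a little over the 8 N asked for.
- **Checking the board:** With the lever down, I felt the board again and made contact at the same x 623.5 mm, within about 0.2 mm. I then pressed it lightly, to about 4.7 N, to make sure it was seated.
- **Last picture:** The lever is level with its pad on the board, and the screw tip is at the board's edge. The ring, blank, file, tape and bottle are within measurement error of where they started, and the hand is clear.

In the last picture the network found only a turquoise look-alike's corner, so I had no measured corner position for the clamped board. The forces left on the screw and under the pad after letting go could not be measured directly.

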